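# Put the loupe away in the push-push tray

### The arm

A 6-joint arm with a two-finger parallel gripper is mounted at the origin on the work surface; the furniture and walls round the work are solid. World frame = base frame: x ahead of the robot, y to its left, z up, the work surface at z = 0. Lengths are in m, angles in degrees, forces in N, time in s.
With the tool pointing down it reaches from about 0.4 to 0.825 m from the base axis. Payload 7 kg.
Tool frame: the origin (TCP) lies midway between the tips of the shut fingers; the grasp point (between the pads) lies 19 mm behind it; z points along the fingers, x is the direction in which the jaws open and shut, and the axes are right-handed (so a half turn about z gives the same grasp; the last joint's range is limited). The gripper opens to 88 mm and grips with 3 to 60 N. Pads are 19 mm wide; open, the fingers measure 130 mm over their backs; the gripper's body (78 mm by 193 mm) begins 47 mm behind the grasp point.
Start: joints at [90.533, 20.546, 0.682, 0, -70.136, -16.507], TCP at [0.186, 0.649, 0.197] pointing down, gripper open.
Joint ranges: [-176.03, 176.03], [-82.01, 121.73], [-58.28, 71.71], [-173.87, 95.51], [-174.79, -0.11], [-173.66, 173.66]. Speed limits (degrees/s): [136.94, 136.94, 172.46, 180, 180, 180].

### API

Orientations are given as [roll, pitch, yaw] about the fixed x, y, z axes, in that order (R = Rz(yaw) Ry(pitch) Rx(roll)).
In Python, from plant import ctrl, vision, nets gives the robot as it stands.
- The arm moves only by the shell command python3 -m jog 'ROWS'. ROWS is text: rows parted by semicolons, each of 7 numbers parted by spaces: the turn, a rotation vector about the tool's x, y, z in units of 0.1 rad (1.0 is 0.1 rad), then the shift along the tool's x, y, z in units of 4 cm (1.0 is 4 cm), then the opening, from -1 (shut) to 1 (fully open). In form: rx ry rz x y z jaw; .... A call has 1 to 8 rows; each row shifts and turns the commanded pose from where the row before left it, along the tool's axes as they then stand; what a row does not reach is not made up. A row lasts 1/8 s, in which the tool goes at most 62.5 mm and 10.7 degrees, less where a joint would pass 70% of its speed; a pose out of reach is approached as far as the arm can. A call with a number of a shift or a turn outside -1 to 1 is refused whole. A call with a gripper value outside its range is refused whole. The fingers move at their own pace and stop on an object; the grip force is fixed at half the most. Time passes only in rows, so rows that do not move let the fingers close. It gives the time, the measured TCP pose, the force and the opening at its end, in the units of the state.
- ctrl.get_obs(): the state, without advancing time (a new reading comes with each control period).
- vision.snapshot(name): name is "scene" or "top" or "wrist"; returns (picture, depth): 420x560x3 uint8, red, green, blue; 420x560 float32, m along the optical axis (not along the pixel's ray), 0 where there is no reading.
- vision.camera_info(name): a dict with "camera_matrix" (3x3 intrinsics, pixels), "D" ([k1, k2, p1, p2, k3] as OpenCV has them; the pictures are not rectified), "camera_from_world" (4x4, takes a point from world to camera coordinates); the wrist camera has in their place "tool_from_camera" (4x4, takes a point from camera to tool coordinates, whose origin is the TCP and whose axes are the tool frame's). Camera axes: x right, y down, z forward; pixel columns grow to the right and rows downward; lengths in m; the calibration is good to about 2 mm. A picture is of the moment at which its call begins: read the wrist's pose just before it. camera_info takes no time and is no camera call.
- ctrl.close_job(): hands the job in, once; it reports no verdict.
Trained networks look in the newest picture that a camera, given by its name, has taken for a name from the list of things; names that differ only in an ending like _2 or _b are one class to them, and where a whole thing is asked for, a point or a joint stands for the part that bears it (a point fixed in the world has none). Each returns a list of dicts, best first, with "score" (0 to 1); they miss things now and then, are a little off and sometimes report something else, mostly with a low value. They report only what shows in the picture. A call takes as long as a camera call. They do not tell look-alikes from the thing itself.
- nets.boxes_of(target, camera): "location" ([x, y, z] in m, in world coordinates, good to about 4 mm: the middle of the surface that is visible of it).
The state is a dict: "clock": time; "joint_pos": joint angles; "qvel": joint speeds; "tau": joint torques, N m; "tool_pos": TCP position; "orientation": TCP orientation; "force": force on the tool from outside, world axes, zero at the start; "moment": the same for the moment, N m; "opening": finger opening in m.
Only numpy, scipy, OpenCV 4.12 (cv2) and the standard library are available. Lean on these libraries where they do the work, as an engineer would, in place of code of your own. Each camera call takes 0.05 s, during which the arm holds its last target.

### The job

Put the stand loupe flat into the open tray of the small grey box, then press the tray's front straight in gently until its push-push latch catches, stopping as soon as you feel the stop, and take the hand away. The tray must stay in by itself with the loupe in it; if it comes back out, press it in again. Leave the other things where they are.

Things in the scene. Friction and masses are not known exactly. Their poses are not given: they have to be found in the camera images.
- loupe: The stand loupe: a short black ring with a glass, 38 mm across, 20 mm tall, 28 g, standing on the table with its axis upright, to the left or to the right of the box. Origin: centre of its underside; z up.
- dock: The small grey metal box, fixed to the table, 135 mm deep (x), 134 mm wide (y), 50 mm tall; open only at its front, which faces its own -x (towards the robot, turned up to 0.25 rad). Origin: centre of its underside; +x is the direction in which the tray is pressed in. The roof's underside is at 46 mm.
- tray (a joint): How far the grey plastic tray is pressed into the box (m): 0 = fully out, its start; at most 0.074. A spring pushes it out, 2 N at 0, 5 N at 0.06; it is damped (30 N per m/s). Held by the latch it reads 0.044 to 0.066; let go before the latch catches, it comes back to 0. The latch's stop is met between 0.052 and 0.073, elsewhere in every start.
- tray_floor (a point): Centre of the usable tray floor, on its upper face 10 mm above the table; moves with the tray. x, y axes as the box's. The tray inside is 59 mm long (x) and 108 mm wide (y), with side and rear rims 6 mm above the floor and the front plate 34 mm above it. With the tray out all of it lies ahead of the box's roof.
- tray_front (a point): Centre of the outer face of the tray's front plate (122 mm wide, 36 mm tall, 6 mm thick, from 8 to 44 mm above the table), 26 mm above the table; moves with the tray. Press here, along the box's +x. With the tray out this face stands 80 mm ahead of the box's open front; when latched 14 to 36 mm.
- vial: Bystander: a clear sample vial with a cap, 28 mm across, 52 mm tall, standing on the other side of the box. Origin: centre of its underside.
- glue_bottle: Bystander: white glue bottle, 38 mm across, 112 mm tall. Origin: centre of its underside.
- tape_roll: Bystander: roll of masking tape lying flat, 95 mm across, 24 mm tall. Origin: centre of its underside.
- stone: Bystander: flat grey pebble, 55 x 89 x 40 mm. Origin: centre of its underside.
- dock_mouth (a point): Centre of the box's open front, 26 mm above the table. Inside the box is the push-push latch: press the tray to the hard stop and let go, and it comes back 7 to 8 mm and stays. It does not catch if let go about 2 mm or more short of the stop; a second full press frees it again. Feel for the stop: resistance rises sharply above the spring's 5 N; 10 to 12 N is ample, over 20 N harms it.
Things that resemble listed ones, but are neither listed nor needed, are in the scene too. What is shaped like the loupe but blue, purple or red is not meant.

How it is judged:
By the outcome, as a careful person would: the job done as asked, in the order asked, and still so for the second after the job is handed in, with the robot touching nothing.
It also fails if it takes over 54 s, if anything falls off the work surface, if the arm or the gripper's body presses on something with over 40 N, if the wrist force passes 120 N, or if a joint passes its speed limit or range.

## Working session

There is one attempt and no reset: what is moved stays moved. The work goes in short steps, Python scripts to look and compute and a shell command to move; the robot and the scene stay as the last step left them, time stands still between calls to the robot, and variables do not carry over. Pictures are saved under pics/ and viewed, and the job is handed in when it is done.

```bash
ls; mkdir -p pics; cat > h.py <<'E'
import numpy as np,cv2
from plant import ctrl,vision,nets
from scipy.spatial.transform import Rotation as R
def save(n,im): cv2.imwrite('pics/'+n+'.png',cv2.cvtColor(im,cv2.COLOR_RGB2BGR))
def tool():
    o=ctrl.get_obs(); T=np.eye(4); T[:3,:3]=R.from_euler('xyz',o['orientation'],degrees=True).as_matrix(); T[:3,3]=o['tool_pos']; return T
def W(cam,uv,d,T=None):
    i=vision.camera_info(cam); uv=np.array(uv,float).reshape(-1,1,2)
    n=cv2.undistortPoints(uv,np.array(i['camera_matrix'],float),np.array(i['D'],float)).reshape(-1,2)
    d=np.array(d).reshape(-1,1); p=np.c_[n*d,d,np.ones(len(n))]
    M=T@np.array(i['tool_from_camera']) if cam=='wrist' else np.linalg.inv(np.array(i['camera_from_world']))
    return (p@M.T)[:,:3]
def cloud(cam,dep,T=None):
    v,u=np.indices(dep.shape); return W(cam,np.c_[u.ravel(),v.ravel()],dep.ravel(),T).reshape(dep.shape+(3,))
E
python3 - <<'E'
from h import *
o=ctrl.get_obs();print(o)
for c in('scene','top'):
    p,d=vision.snapshot(c);save(c+'0',p);np.savez(c+'0.npz',p=p,d=d)
for t in('loupe','dock','tray_front','tray_floor','vial'):
    print(t,[(np.round(x['location'],3),round(x['score'],2)) for x in nets.boxes_of(t,'top')])
E
```

```text
pics
{'clock': 0.0, 'joint_pos': array([ 9.05321386e+01,  2.05919096e+01,  6.31876556e-01, -2.05026130e-02,
       -7.01365324e+01, -1.65059369e+01]), 'qvel': array([ 0.08981766, -0.0278629 , -0.07161577, -0.04798032, -0.02284334,
        0.09919318]), 'tau': array([-2.31169741e-05, -5.82719135e+01,  2.93046659e+01,  6.99694633e+00,
        6.94145914e-03, -1.62413630e-04]), 'tool_pos': array([0.18564912, 0.6483828 , 0.19640177]), 'orientation': array([-1.79991041e+02, -9.80623486e-02, -1.05980789e+02]), 'force': array([ 0.10339119, -0.38909081,  0.63289027]), 'moment': array([-0.03247654, -0.04034119, -0.07905393]), 'opening': 0.08737932716469582}
loupe [(array([ 0.455, -0.322,  0.016]), 0.67), (array([ 0.364, -0.318,  0.02 ]), 0.66), (array([ 0.442, -0.163,  0.017]), 0.62), (array([ 0.424, -0.248,  0.015]), 0.52), (array([ 0.534, -0.019,  0.008]), 0.19)]
dock [(array([ 0.606, -0.018,  0.049]), 0.57)]
tray_front [(array([ 0.535, -0.018,  0.009]), 0.59)]
tray_floor [(array([ 0.533, -0.02 ,  0.008]), 0.91), (array([ 0.592, -0.283,  0.024]), 0.52)]
vial [(array([0.417, 0.207, 0.052]), 0.46)]
```

View pics/top0.png

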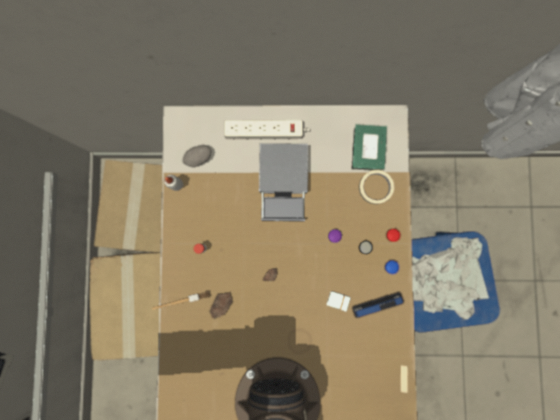

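View pics/scene0.png

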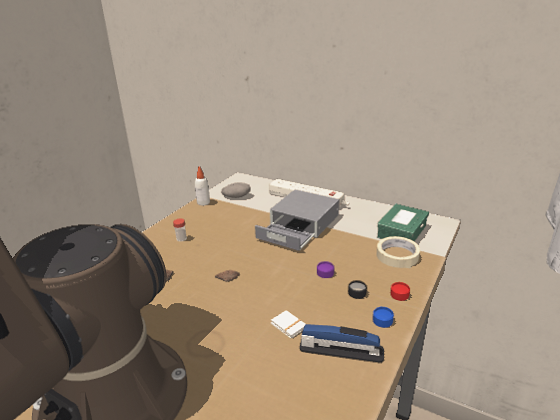

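Loupe candidates in the top picture are purple (335,236), black ring with glass (366,247), red (393,235) and blue (392,267). By the description it is the black one at (366,247). I'll check that in a crop and measure it, the box and the tray.

```bash
python3 - <<'E'
from h import *
z=np.load('top0.npz');p,d=z['p'],z['d']
a=cv2.resize(p[215:285,320:420],None,fx=5,fy=5,interpolation=cv2.INTER_CUBIC)
z2=np.load('scene0.npz')['p']
b=cv2.resize(z2[255:335,310:420],(500,350),interpolation=cv2.INTER_CUBIC)
save('crop1',np.vstack([a[:290],b[:300]]))
save('crop2',cv2.resize(p[130:230,235:335],None,fx=5.5,fy=5.5,interpolation=cv2.INTER_CUBIC))
C=cloud('top',d)
# loupe
s=C[235:260,354:378].reshape(-1,3);m=s[:,2]>0.01;print('loupe n',m.sum(),s[m].mean(0),s[m].min(0),s[m].max(0),np.median(s[~m][:,2]))
# box roof
X=C.reshape(-1,3);m=(abs(X[:,2]-.05)<.006)&(abs(X[:,0]-.61)<.13)&(abs(X[:,1]+.02)<.12)
r=X[m];print(m.sum(),np.median(r[:,2]));print(cv2.minAreaRect((r[:,:2]*1000).astype(np.float32)))
m=(X[:,2]>.028)&(X[:,0]>.44)&(X[:,0]<.53)&(abs(X[:,1]+.02)<.1)
f=X[m];print('front',m.sum(),f.mean(0),f.min(0),f.max(0))
if m.sum()>5: print(cv2.minAreaRect((f[:,:2]*1000).astype(np.float32)))
print(vision.camera_info('wrist'))
E
```

```text
loupe n 153 [ 0.4198597  -0.24448767  0.03306216] [ 0.40329054 -0.26603669  0.01007572] [ 0.43687376 -0.01615725  1.22804412] 0.0006108947393823616
2364 0.050420922435933435
((601.4352416992188, -17.044349670410156), (133.4488067626953, 215.3076934814453), 89.69217681884766)
front 106 [ 0.49636297 -0.00961574  0.04373944] [ 0.49396165 -0.07502902  0.03602371] [0.50028399 0.0439722  0.04879057]
((497.00103759765625, -15.536544799804688), (119.00227355957031, 6.27603006362915), 89.81812286376953)
{'camera_matrix': array([[357.73027399,   0.        , 275.40512729],
       [  0.        , 357.73027399, 210.0084759 ],
       [  0.        ,   0.        ,   1.        ]]), 'D': array([-0.06677696,  0.        ,  0.        ,  0.        ,  0.        ]), 'tool_from_camera': array([[ 9.99999485e-01,  1.01466665e-03,  2.08529163e-05,
        -3.92191246e-04],
       [-9.88503456e-04,  9.69149096e-01,  2.46473231e-01,
        -6.47957047e-02],
       [ 2.29878581e-04, -2.46473124e-01,  9.69149599e-01,
        -1.87974981e-01],
       [ 0.00000000e+00,  0.00000000e+00,  0.00000000e+00,
         1.00000000e+00]])}
```

View pics/crop1.png

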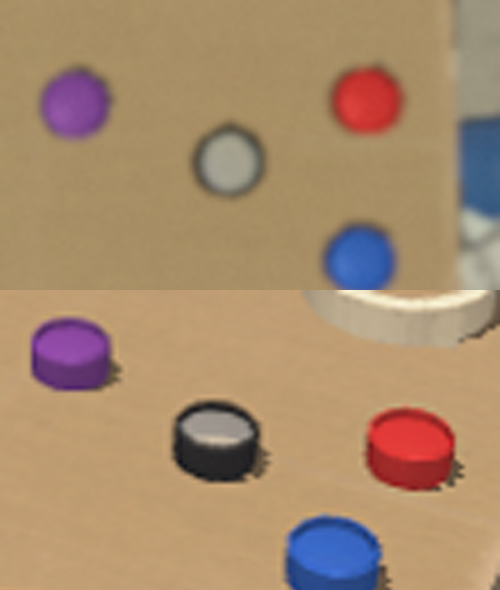

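View pics/crop2.png

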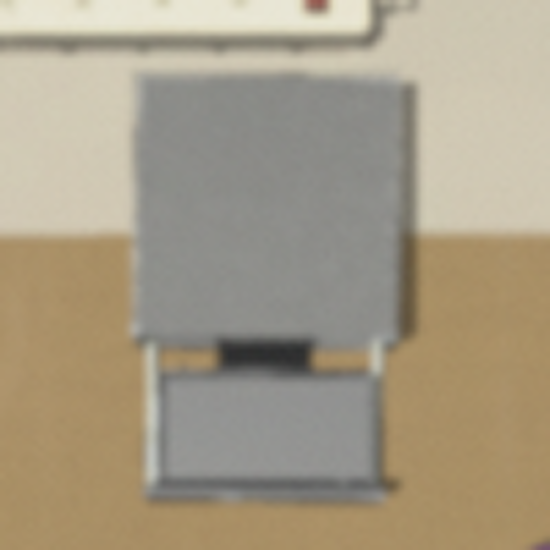

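The crop confirms it: the black ring with clear glass at top (366,247) is the loupe. The other three are solid purple, red and blue. Now I'll swing over, turning the jaw axis along y.

```bash
python3 -m jog '0 0 -0.93 0.9 -0.6 0 1;0 0 -0.93 1 -0.7 0 1;0 0 -0.93 1 -0.7 0 1;0 0 0 1 -0.7 0 1;0 0 0 1 -0.7 0 1;0 0 0 1 -0.7 0 1;0 0 0 1 -0.6 0 1;0 0 0 1 -0.5 0 1'
python3 - <<'E'
from h import *
z=np.load('top0.npz');C=cloud('top',z['d'])
s=C[235:260,354:378].reshape(-1,3);m=(s[:,2]>0.008)&(s[:,2]<.04);print(m.sum(),s[m].mean(0),s[m].min(0),s[m].max(0))
X=C.reshape(-1,3)
r=X[(abs(X[:,2]-.05)<.006)&(abs(X[:,0]-.61)<.09)&(abs(X[:,1]+.02)<.09)]
print(cv2.minAreaRect((r[:,:2]*1000).astype(np.float32)),r.min(0),r.max(0))
# edges of roof
for lo in np.arange(-.075,.03,.02):
    q=r[abs(r[:,1]-lo)<.008];print(round(lo,3),np.percentile(q[:,0],[1,99]).round(4))
E
```

```text
clock: 1.35
tool_pos: [0.372, 0.3195, 0.1976]
orientation: [-180.0, 0.0, -90.0]
force: [1.2, 0.7, 0.1]
opening: 0.0876
156 [ 0.41984651 -0.24769348  0.01695496] [ 0.40329054 -0.27634449  0.0082311 ] [ 0.43687376 -0.22842606  0.02540632]
((636.6819458007812, -17.260025024414062), (133.4251708984375, 126.57299041748047), 89.84777069091797) [ 0.57326409 -0.08400578  0.04402614] [0.6999365  0.04943257 0.05599495]
-0.075 [0.574  0.6992]
-0.055 [0.5739 0.6989]
-0.035 [0.574  0.6978]
-0.015 [0.5744 0.6978]
0.005 [0.574  0.6989]
0.025 [0.5742 0.6976]
```

```bash
python3 -m jog '0 0 0 1 -0.7 0 1;0 0 0 1 -0.7 0 1;0 0 0 1 -0.7 0 1;0 0 0 1 0 0 1;0 0 0 1 0 0 1;0 0 0 1 0 0 1;0 0 0 1 0 0 1;0 0 0 1 0 0 1'
python3 -m jog '0 0 0 1 0 0 1;0 0 0 1 0 0 1;0 0 0 1 0 0 1;0 0 0 1 0 0 1;0 0 0 1 0.3 0 1;0 0 0 1 0.3 0 1;0 0 0 0.1 0.3 0 1;0 0 0 0 0 0 1'
python3 - <<'E'
from h import *
T=tool();p,d=vision.snapshot('wrist');print(T[:3,3]);save('w1',p);np.savez('w1.npz',p=p,d=d,T=T)
C=cloud('wrist',d,T).reshape(-1,3);H=C[:,2]
m=(H>.012)&(H<.03)&(np.hypot(C[:,0]-.42,C[:,1]+.248)<.032);q=C[m];print(m.sum(),cv2.minEnclosingCircle((q[:,:2]*1000).astype(np.float32)),np.percentile(q[:,2],[2,50,98]),q.mean(0))
E
```

```text
clock: 2.35
tool_pos: [0.4552, -0.0004, 0.1977]
orientation: [-180.0, 0.0, -90.0]
force: [0.2, 0.6, 0.6]
opening: 0.0876
clock: 3.35
tool_pos: [0.4187, -0.2433, 0.1975]
orientation: [-180.0, 0.0, -90.1]
force: [-0.9, -0.5, 0.4]
opening: 0.0876
[ 0.41867948 -0.24329281  0.19746912]
1050 ((417.8059387207031, -246.9354705810547), 19.021678924560547) [0.01467013 0.01746343 0.02183121] [ 0.41804839 -0.24677609  0.01778465]
```

View pics/w1.png

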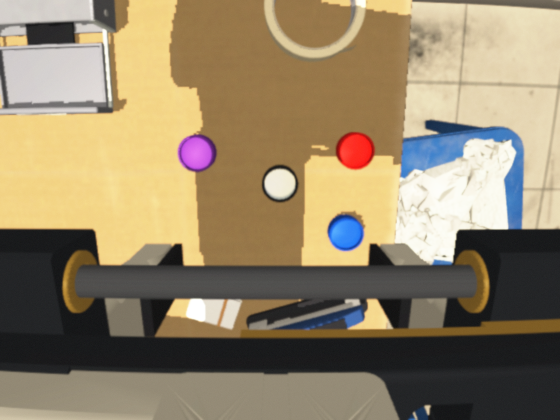

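The wrist picture shows the loupe at pixel (280,184), measured at (0.418,-0.247) with a 19 mm radius and its top near 20 mm, as described. I'll descend with the jaws partly open to clear the purple one.

```bash
python3 -m jog '0 0 0 0.09 0 1 0.4;0 0 0 0 0.02 1 0.4;0 0 0 0 0 1 0.4;0 0 0 0 0 1 0.4;0 0 0 0 0 0.5 0.4;0 0 0 0 0 0.3 0.4;0 0 0 0 0 0 0.4'
python3 -m jog '0 0 0 0 0 0 -0.2;0 0 0 0 0 0 -0.2;0 0 0 0 0 0 -0.6;0 0 0 0 0 0 -1;0 0 0 0 0 0 -1'
```

```text
clock: 4.28
tool_pos: [0.4188, -0.2462, 0.0051]
orientation: [179.9, 0.0, -89.9]
force: [-0.5, -0.5, -0.6]
opening: 0.0613
clock: 4.9
tool_pos: [0.4186, -0.2468, 0.0055]
orientation: [-180.0, -0.0, -90.0]
force: [-0.7, 1.1, 0.4]
opening: 0.0166
```

Opening 16.6 mm is below 38 mm, so something's off. I'll look before moving.

```bash
python3 - <<'E'
from h import *
print(ctrl.get_obs()['opening'])
T=tool();p,d=vision.snapshot('wrist');save('w2',p);p2,d2=vision.snapshot('scene');save('s2',cv2.resize(p2[200:370,240:460],None,fx=3.2,fy=3.2))
E
```

```text
0.016568861941995493
```

View pics/w2.png

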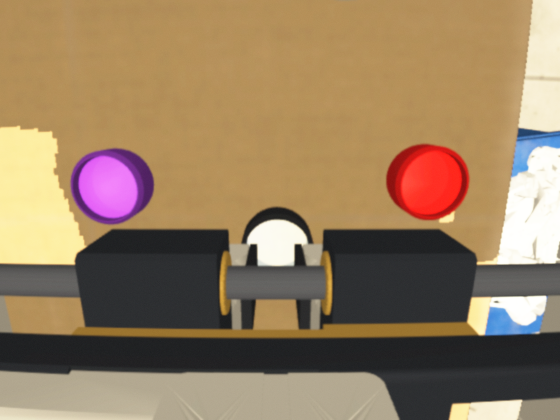

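View pics/s2.png

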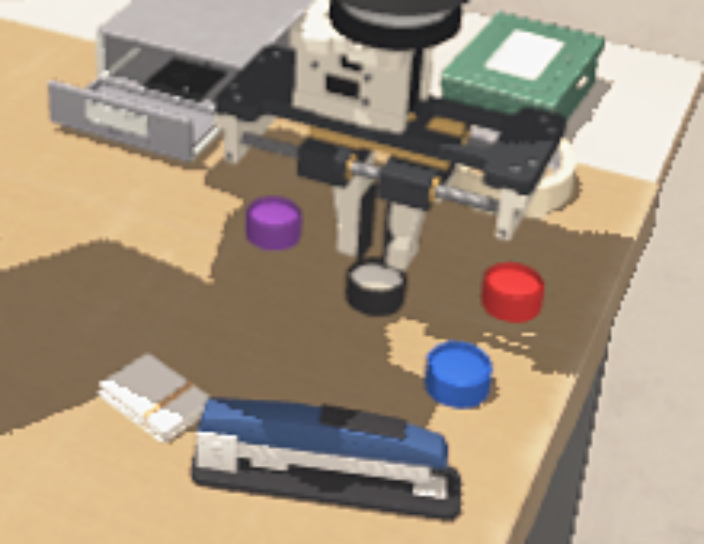

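```bash
python3 - <<'E'
from h import *
T=tool();p,d=vision.snapshot('wrist');save('w3',cv2.resize(p[190:350,180:380],None,fx=4,fy=3.7,interpolation=cv2.INTER_CUBIC)[:600])
C=cloud('wrist',d,T)
for r in range(205,300,8): print(r,[tuple((C[r,c]*1000).round().astype(int)) for c in (240,262,277,292,312)])
p2,d2=vision.snapshot('scene');save('s3',cv2.resize(p2[240:310,320:400],None,fx=7,fy=7,interpolation=cv2.INTER_CUBIC))
D=cloud('scene',d2)
for r in range(270,302,3): print(r,[tuple((D[r,c]*1000).round().astype(int)) for c in range(346,372,4)])
E
```

```text
205 [(np.int64(438), np.int64(-227), np.int64(2)), (np.int64(437), np.int64(-239), np.int64(1)), (np.int64(437), np.int64(-247), np.int64(0)), (np.int64(437), np.int64(-255), np.int64(0)), (np.int64(438), np.int64(-266), np.int64(2))]
213 [(np.int64(433), np.int64(-226), np.int64(1)), (np.int64(436), np.int64(-239), np.int64(11)), (np.int64(437), np.int64(-247), np.int64(18)), (np.int64(435), np.int64(-255), np.int64(10)), (np.int64(433), np.int64(-266), np.int64(2))]
221 [(np.int64(429), np.int64(-226), np.int64(2)), (np.int64(434), np.int64(-239), np.int64(21)), (np.int64(432), np.int64(-247), np.int64(16)), (np.int64(434), np.int64(-254), np.int64(21)), (np.int64(428), np.int64(-267), np.int64(1))]
229 [(np.int64(456), np.int64(-237), np.int64(105)), (np.int64(428), np.int64(-239), np.int64(17)), (np.int64(428), np.int64(-247), np.int64(16)), (np.int64(428), np.int64(-255), np.int64(16)), (np.int64(456), np.int64(-256), np.int64(106))]
237 [(np.int64(457), np.int64(-238), np.int64(113)), (np.int64(425), np.int64(-239), np.int64(18)), (np.int64(424), np.int64(-247), np.int64(18)), 
[... 4752 characters left out ...]
int64(427), np.int64(-275), np.int64(0))]
297 [(np.int64(395), np.int64(-236), np.int64(1)), (np.int64(401), np.int64(-242), np.int64(-1)), (np.int64(401), np.int64(-251), np.int64(2)), (np.int64(402), np.int64(-259), np.int64(4)), (np.int64(408), np.int64(-265), np.int64(2)), (np.int64(415), np.int64(-271), np.int64(0)), (np.int64(417), np.int64(-279), np.int64(1))]
300 [(np.int64(387), np.int64(-239), np.int64(0)), (np.int64(392), np.int64(-246), np.int64(-1)), (np.int64(395), np.int64(-253), np.int64(0)), (np.int64(399), np.int64(-260), np.int64(-1)), (np.int64(402), np.int64(-267), np.int64(0)), (np.int64(407), np.int64(-274), np.int64(-2)), (np.int64(410), np.int64(-281), np.int64(-1))]
```

View pics/w3.png

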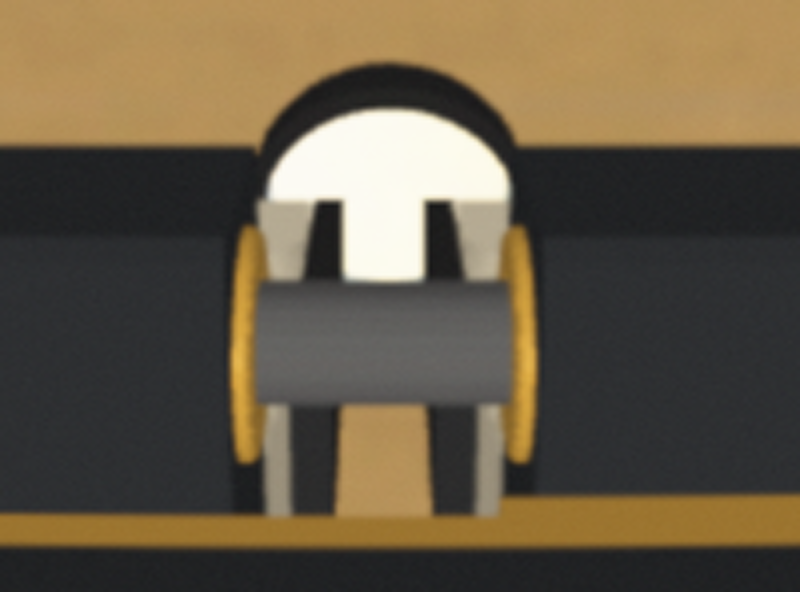

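View pics/s3.png

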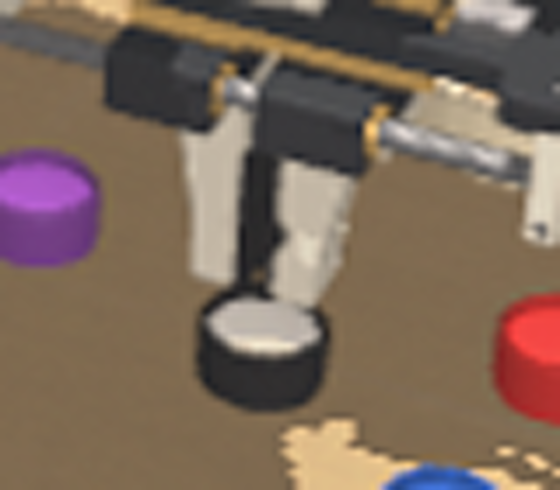

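```bash
python3 -m jog '0 0 0 0 0 0 -1;0 0 0 0 0 0 -1'; python3 -m jog '0 0 0 0 0 0 0.4;0 0 0 0 0 0 0.4;0 0 0 0 0 0 0.4;0 0 0 0 0 0 0.4;0 0 0 0 0 0 0.4'
python3 - <<'E'
from h import *
T=tool();p,d=vision.snapshot('wrist');save('w4',p)
C=cloud('wrist',d,T)
b=(C[...,2]>.022)&(C[...,2]<.07)&(abs(C[...,0]-.418)<.03);q=C[b];print(b.sum(),q.min(0),q.max(0),np.percentile(q[:,2],[1,5,50]))
p2,d2=vision.snapshot('scene');save('s4',cv2.resize(p2[230:320,300:420],None,fx=6,fy=6,interpolation=cv2.INTER_CUBIC))
E
```

```text
clock: 5.35
tool_pos: [0.4186, -0.2467, 0.0053]
orientation: [180.0, 0.0, -90.0]
force: [0.1, 0.1, 0.2]
opening: 0.0007
clock: 5.98
tool_pos: [0.4186, -0.2468, 0.0054]
orientation: [-180.0, -0.0, -90.0]
force: [-0.1, -0.0, -0.2]
opening: 0.0447
2073 [ 0.40795483 -0.33973073  0.02200162] [ 0.44631417 -0.14807792  0.06997306] [0.02219795 0.03752862 0.05234573]
```

View pics/s4.png

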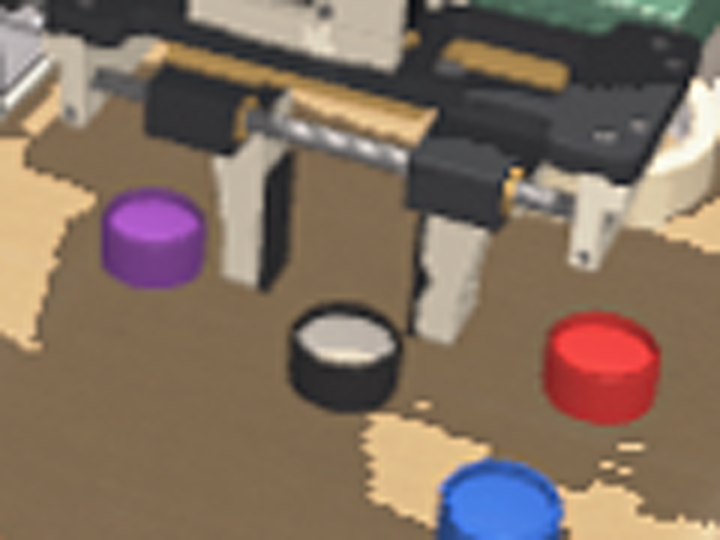

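View pics/w4.png

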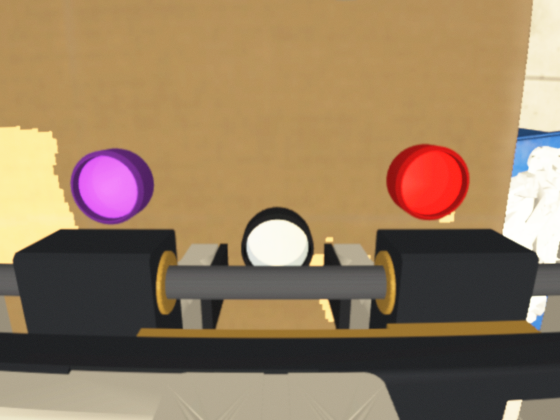

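The fingers closed fully above the loupe. All cameras put the fingertips at z≈37 mm while the TCP reads 5 mm, so the real tips sit about 31 mm behind the reported TCP. The wrist picture has the loupe centred at (277,245) between the tips. I'll lower in small steps, watching the force.

```bash
python3 -m jog '0 0 0 0 0 0.25 0.5;0 0 0 0 0 0.25 0.5;0 0 0 0 0 0 0.5'
python3 - <<'E'
from h import *
T=tool();p,d=vision.snapshot('wrist')
C=cloud('wrist',d,T)
b=(C[...,2]>.006)&(C[...,2]<.06)&(abs(C[...,0]-.424)<.012)&(abs(abs(C[...,1]+.247)-.037)<.012);q=C[b];print(b.sum(),np.percentile(q[:,2],[1,3,5,10,50]), 'y',np.percentile(q[:,1],[1,99]))
p2,d2=vision.snapshot('scene');save('s5',cv2.resize(p2[230:320,300:420],None,fx=6,fy=6,interpolation=cv2.INTER_CUBIC))
E
```

```text
clock: 6.45
tool_pos: [0.4176, -0.2466, -0.0159]
orientation: [179.9, 0.0, -90.0]
force: [0.5, 0.6, 0.2]
opening: 0.0658
2472 [0.01459674 0.01641963 0.01773239 0.01985862 0.03317829] y [-0.29432576 -0.19847324]
```

View pics/s5.png

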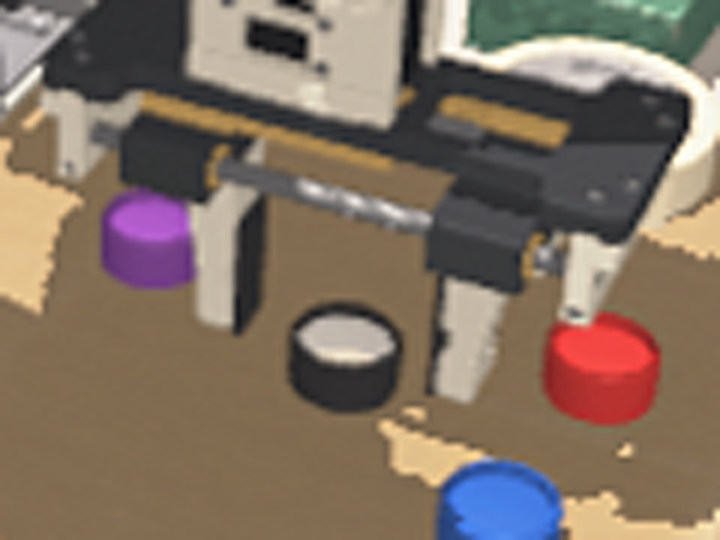

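```bash
python3 -m jog '0 0 0 0 0 0.13 0.5;0 0 0 0 0 0.1 0.4;0 0 0 0 0 0 0;0 0 0 0 0 0 -0.3;0 0 0 0 0 0 -0.6;0 0 0 0 0 0 -1;0 0 0 0 0 0 -1;0 0 0 0 0 0 -1'
```

```text
clock: 7.55
tool_pos: [0.4187, -0.2468, -0.0237]
orientation: [-180.0, -0.0, -90.0]
force: [-0.3, -0.2, 2.0]
opening: 0.0365
```

Gripped at about 37 mm opening. I'll lift and look.

```bash
python3 -m jog '0 0 0 0 0 -0.5 -1;0 0 0 0 0 -1 -1;0 0 0 0 0 -1 -1;0 0 0 0 0 0 -1'
python3 - <<'E'
from h import *
T=tool();print(T[:3,3],ctrl.get_obs()['opening'])
p,d=vision.snapshot('wrist');save('w6',p);C=cloud('wrist',d,T)
p2,d2=vision.snapshot('scene');save('s6',cv2.resize(p2[200:320,280:440],None,fx=4.5,fy=4.5,interpolation=cv2.INTER_CUBIC))
D=cloud('scene',d2);dz=D[...,2];b=(abs(D[...,0]-.418)<.03)&(abs(D[...,1]+.247)<.05)&(dz>.02)&(dz<.2);print(np.percentile(dz[b],[0,1,3,5]))
E
```

```text
clock: 8.05
tool_pos: [0.4208, -0.2473, 0.0792]
orientation: [-179.7, -0.1, -90.0]
force: [-0.8, 0.5, -0.4]
opening: 0.0362
[ 0.4208178 -0.2472509  0.0791505] 0.03620638823699321
[0.10116052 0.1039599  0.1066452  0.10900575]
```

View pics/s6.png

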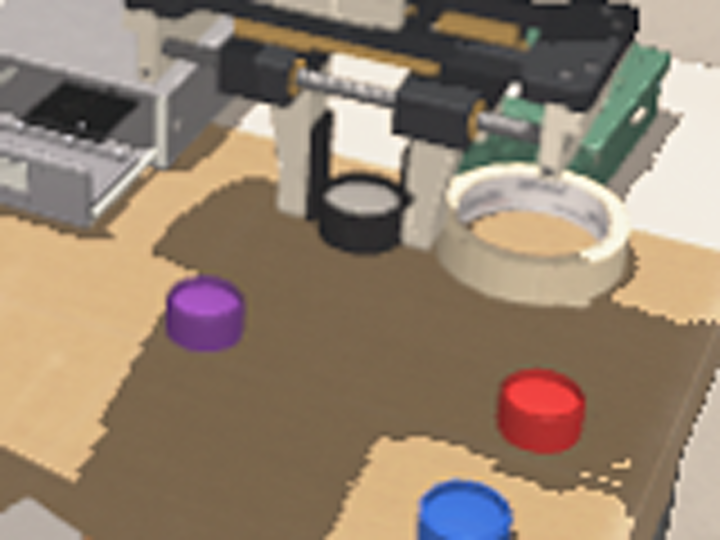

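View pics/w6.png

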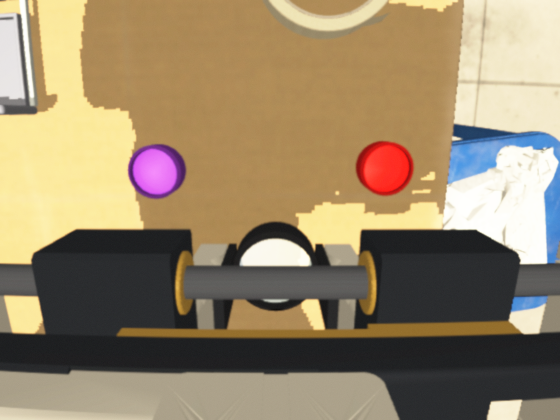

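The scene crop shows the loupe held level, with its bottom at z≈0.102 (TCP + 24 mm). Now over to the tray.

```bash
python3 -m jog '0 0 0 -0.7 -0.3 0 -1;0 0 0 -0.9 -0.4 0 -1;0 0 0 -0.9 -0.5 0 -1;0 0 0 -0.9 -0.5 0 -1;0 0 0 -0.9 -0.5 0 -1;0 0 0 -0.9 -0.4 0 -1;0 0 0 -0.5 -0.1 0 -1;0 0 0 0 0 0 -1'
python3 - <<'E'
from h import *
T=tool();print(T[:3,3],ctrl.get_obs()['opening'])
p,d=vision.snapshot('wrist');save('w7',p);C=cloud('wrist',d,T)
p2,d2=vision.snapshot('scene');save('s7',cv2.resize(p2[160:280,220:380],None,fx=4.5,fy=4.5,interpolation=cv2.INTER_CUBIC))
for nm,Q in (('w',C),('t',cloud('top',vision.snapshot('top')[1]))):
    X=Q.reshape(-1,3)
    f=X[(abs(X[:,2]-.042)<.006)&(abs(X[:,0]-.497)<.02)&(abs(X[:,1]+.017)<.08)]
    if len(f)>5: print(nm,'front',len(f),np.percentile(f,[2,98],axis=0))
    f=X[(abs(X[:,2]-.010)<.005)&(X[:,0]>.49)&(X[:,0]<.58)&(abs(X[:,1]+.017)<.08)]
    if len(f)>5: print(nm,'floor',len(f),np.percentile(f,[1,99],axis=0))
E
```

```text
clock: 9.15
tool_pos: [0.5258, -0.018, 0.075]
orientation: [179.9, -0.0, -89.9]
force: [-0.2, -0.4, -0.5]
opening: 0.0365
[ 0.52580271 -0.01799333  0.07499204] 0.036506388366363336
w floor 11823 [[ 0.50206417 -0.07439755  0.00908191]
 [ 0.56778343  0.04452639  0.01377019]]
t front 43 [[ 0.49405442 -0.0726276   0.04053083]
 [ 0.49755645  0.01405573  0.04716208]]
t floor 13 [[ 0.49102434 -0.09426108  0.00505949]
 [ 0.53202081 -0.02193741  0.013522  ]]
```

View pics/w7.png

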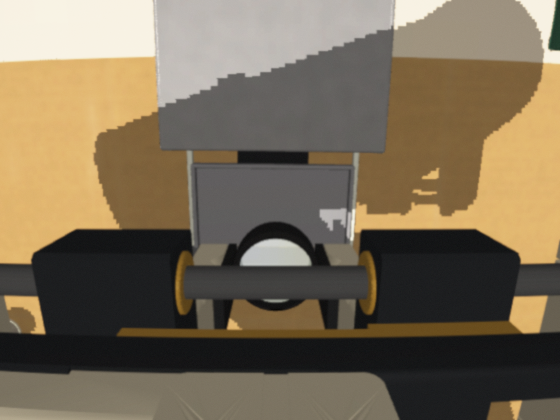

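View pics/s7.png

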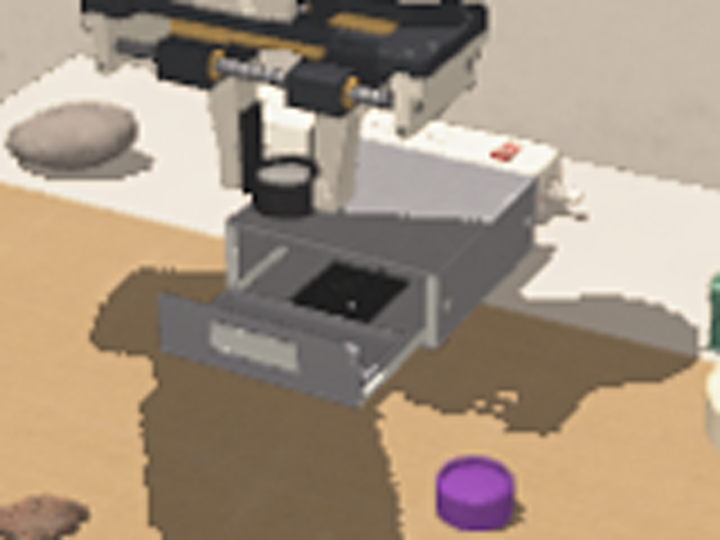

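The wrist picture has the tray floor centred under the hand (columns 195–355) with the loupe at (275,265). The target is (0.5295,-0.017), so I'll shift +4 mm in x and descend.

```bash
python3 -m jog '0 0 0 -0.02 -0.1 0.3 -1;0 0 0 0 0 0.7 -1;0 0 0 0 0 0.6 -1;0 0 0 0 0 0.3 -1;0 0 0 0 0 0.15 -1;0 0 0 0 0 0 -1'
```

```text
clock: 10.05
tool_pos: [0.5307, -0.0181, -0.0058]
orientation: [180.0, -0.0, -90.0]
force: [-0.2, 0.1, 0.7]
opening: 0.0364
```

```bash
python3 -m jog '0 0 0 0 0 0.1 -1;0 0 0 0 0 0.06 -1;0 0 0 0 0 0 -1'; python3 -m jog '0 0 0 0 0 0.03 -1;0 0 0 0 0 0 -1'
```

```text
clock: 10.42
tool_pos: [0.5306, -0.0179, -0.0122]
orientation: [-180.0, 0.0, -90.0]
force: [0.0, -0.5, -0.6]
opening: 0.0362
clock: 10.68
tool_pos: [0.5306, -0.0179, -0.0134]
orientation: [-180.0, 0.0, -90.0]
force: [-0.1, 0.1, -1.1]
opening: 0.0361
```

```bash
python3 -m jog '0 0 0 0 0 0.02 -1;0 0 0 0 0 0 -1;0 0 0 0 0 0 -0.1;0 0 0 0 0 0 0.05;0 0 0 0 0 0 0.2;0 0 0 0 0 0 0.2;0 0 0 0 0 0 0.2'; python3 -m jog '0 0 0 0 0 -0.2 0.2;0 0 0 0 0 -0.6 0.2;0 0 0 0 0 -1 0.2;0 0 0 0 0 -1 0.2;0 0 0 0 0 0 -1'
python3 - <<'E'
from h import *
T=tool();print(T[:3,3])
p,d=vision.snapshot('wrist');save('w8',p);C=cloud('wrist',d,T);X=C.reshape(-1,3)
q=X[(X[:,2]>.018)&(X[:,2]<.035)&(abs(X[:,0]-.53)<.026)&(abs(X[:,1]+.018)<.04)];print(len(q),cv2.minEnclosingCircle((q[:,:2]*1000).astype(np.float32)),np.percentile(q[:,2],[2,50,98]))
f=X[(abs(X[:,2]-.042)<.005)&(abs(X[:,0]-.497)<.02)&(abs(X[:,1]+.017)<.08)];print(len(f),np.percentile(f,[2,98],axis=0) if len(f) else 0)
E
```

```text
clock: 11.55
tool_pos: [0.5305, -0.018, -0.0143]
orientation: [180.0, -0.0, -90.0]
force: [0.7, -0.1, 0.7]
opening: 0.0529
clock: 12.18
tool_pos: [0.533, -0.0174, 0.1017]
orientation: [-179.6, 0.1, -90.0]
force: [0.0, 0.2, -0.8]
opening: 0.0471
[ 0.53300292 -0.01741218  0.1017381 ]
1999 ((529.9750366210938, -17.404218673706055), 19.136999130249023) [0.02189782 0.02731455 0.03184553]
899 [[ 0.49482648 -0.05213218  0.03736358]
 [ 0.49934159  0.01887046  0.04565411]]
```

View pics/w8.png

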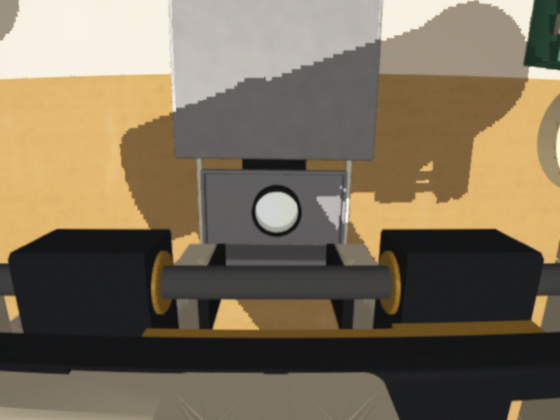

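The wrist picture shows the loupe lying flat in the tray at (277,212), measured centre (0.530,-0.017). Next I shut the jaws, back off in front of the plate and lower to press height (true tip ≈14 mm).

```bash
python3 -m jog '0 0 0 0 0.5 0 -1;0 0 0 0 0.8 0 -1;0 0 0 0 0.7 0 -1;0 0 0 0 0 0.5 -1;0 0 0 0 0 0.9 -1;0 0 0 0 0 0.9 -1;0 0 0 0 0 0.6 -1;0 0 0 0 0 0.07 -1'; python3 -m jog '0 0 0 0 0 0 -1'
python3 - <<'E'
from h import *
p2,d2=vision.snapshot('scene');save('s9',cv2.resize(p2[160:280,220:380],None,fx=4.5,fy=4.5,interpolation=cv2.INTER_CUBIC))
E
```

```text
clock: 13.22
tool_pos: [0.4485, -0.0188, -0.0229]
orientation: [179.7, -0.1, -90.0]
force: [-0.2, 0.1, 0.3]
opening: 0.0005
clock: 13.35
tool_pos: [0.4505, -0.018, -0.0209]
orientation: [180.0, -0.0, -90.0]
force: [0.2, 0.9, 0.2]
opening: 0.0004
```

View pics/s9.png

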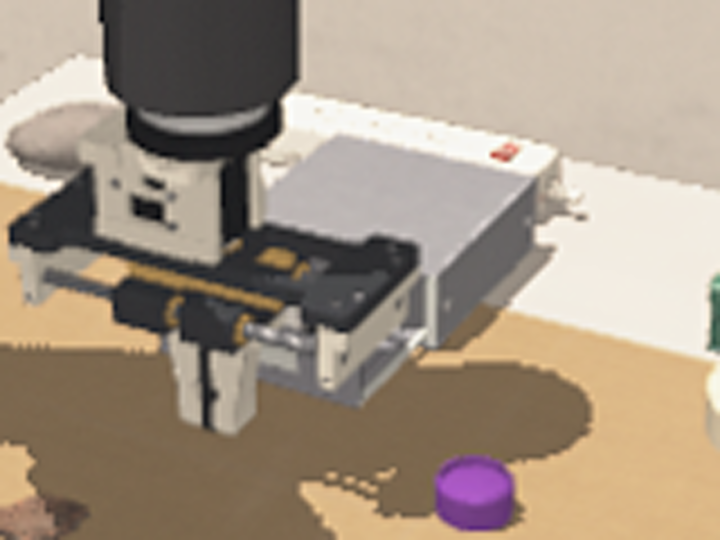

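```bash
python3 -m jog '0 0 0 0 -0.25 -0.08 -1;0 0 0 0 -0.25 0 -1;0 0 0 0 -0.15 0 -1;0 0 0 0 -0.1 0 -1;0 0 0 0 -0.1 0 -1;0 0 0 0 -0.1 0 -1;0 0 0 0 0 0 -1;0 0 0 0 0 0 -1'
```

```text
clock: 14.4
tool_pos: [0.488, -0.0182, -0.0181]
orientation: [180.0, -0.0, -90.0]
force: [-3.3, -1.0, -0.5]
opening: 0.0004
```

```bash
python3 -m jog '0 0 0 0 -0.12 0 -1;0 0 0 0 -0.13 0 -1;0 0 0 0 -0.13 0 -1;0 0 0 0 -0.13 0 -1;0 0 0 0 -0.13 0 -1;0 0 0 0 -0.13 0 -1;0 0 0 0 -0.13 0 -1;0 0 0 0 0 0 -1'
```

```text
clock: 15.4
tool_pos: [0.5247, -0.0183, -0.018]
orientation: [180.0, -0.0, -90.0]
force: [-3.4, -2.3, 0.4]
opening: 0.0005
```

```bash
python3 -m jog '0 0 0 0 -0.05 0 -1;0 0 0 0 -0.05 0 -1;0 0 0 0 0 0 -1'
```

```text
clock: 15.78
tool_pos: [0.5282, -0.0182, -0.018]
orientation: [180.0, -0.0, -90.0]
force: [-2.8, -3.0, -0.7]
opening: 0.0003
```

```bash
python3 -m jog '0 0 0 0 0 0 -1'; python3 -m jog '0 0 0 0 0 0 -1'; python3 -m jog '0 0 0 0 -0.05 0 -1;0 0 0 0 0 0 -1'
python3 - <<'E'
from h import *
for t in range(3):
    p,d=vision.snapshot('wrist');print(ctrl.get_obs()['force'].round(2),ctrl.get_obs()['moment'].round(2))
save('w10',p);p2,d2=vision.snapshot('scene');save('s10',cv2.resize(p2[160:280,220:380],None,fx=4.5,fy=4.5,interpolation=cv2.INTER_CUBIC))
E
```

```text
clock: 15.9
tool_pos: [0.5283, -0.0182, -0.018]
orientation: [180.0, -0.0, -90.0]
force: [-4.0, -2.9, -0.7]
opening: 0.0002
clock: 16.02
tool_pos: [0.5283, -0.0181, -0.0179]
orientation: [180.0, -0.0, -90.0]
force: [-4.6, -2.4, -1.7]
opening: 0.0005
clock: 16.27
tool_pos: [0.5303, -0.0181, -0.0179]
orientation: [180.0, -0.0, -90.0]
force: [-3.8, -2.3, -1.4]
opening: 0.0003
[-3.66 -2.41 -1.65] [-0.97  1.49 -0.12]
[-4.54 -3.02 -1.61] [-0.95  1.48 -0.13]
[-3.7  -2.7  -1.28] [-1.01  1.52 -0.09]
```

View pics/w10.png

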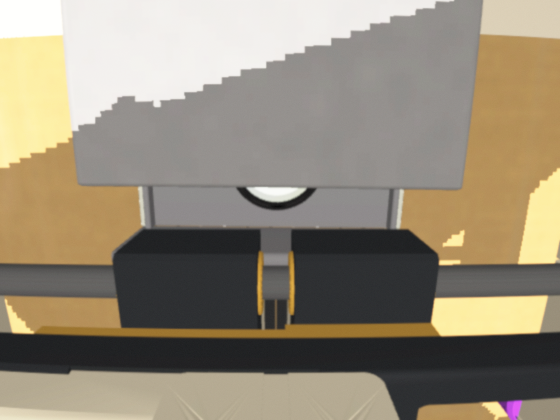

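View pics/s10.png

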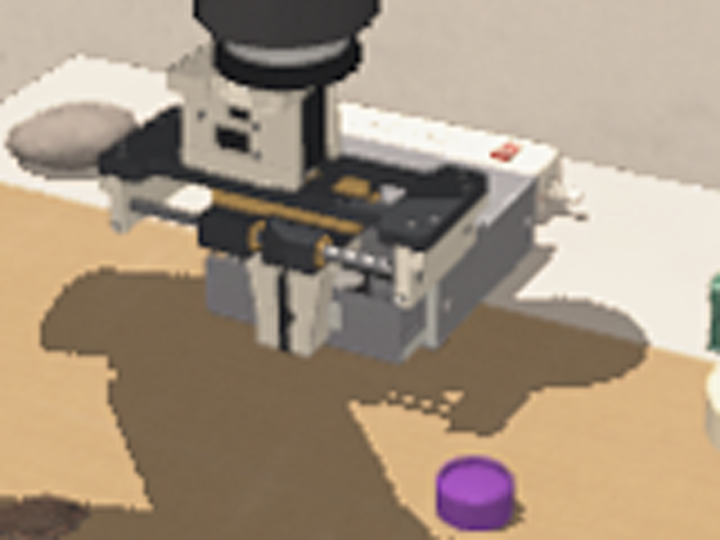

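Tray moves in cleanly and the loupe is passing under the roof. The sideways force is friction from a slight box yaw (~0.7°), so I'll relax it by a fraction of a mm and then feel for the stop.

```bash
python3 -m jog '0 0 0 0.015 -0.05 0 -1;0 0 0 0 -0.05 0 -1;0 0 0 0 0 0 -1'; python3 -m jog '0 0 0 0 -0.03 0 -1;0 0 0 0 0 0 -1'
```

```text
clock: 16.85
tool_pos: [0.5346, -0.0182, -0.0179]
orientation: [-180.0, 0.0, -90.0]
force: [-5.6, 0.8, -2.5]
opening: 0.0004
clock: 17.1
tool_pos: [0.5357, -0.0182, -0.0179]
orientation: [180.0, 0.0, -90.0]
force: [-4.4, 1.4, -1.7]
opening: 0.0008
```

```bash
python3 -m jog '0 0 0 0 -0.03 0 -1;0 0 0 0 0 0 -1'
```

```text
clock: 17.35
tool_pos: [0.5369, -0.0182, -0.0179]
orientation: [-180.0, 0.0, -90.0]
force: [-4.8, 1.7, -1.4]
opening: -0.0002
```

```bash
python3 -m jog '0 0 0 0 -0.03 0 -1;0 0 0 0 0 0 -1'
```

```text
clock: 17.6
tool_pos: [0.5381, -0.0182, -0.0179]
orientation: [-180.0, 0.0, -90.0]
force: [-4.2, 1.8, -2.2]
opening: 0.0004
```

```bash
python3 -m jog '0 0 0 0 -0.03 0 -1;0 0 0 0 0 0 -1'
```

```text
clock: 17.85
tool_pos: [0.5393, -0.0182, -0.0179]
orientation: [-180.0, 0.0, -90.0]
force: [-4.0, 1.6, -2.0]
opening: 0.0002
```

```bash
python3 -m jog '0 0 0 0 -0.025 0 -1;0 0 0 0 0 0 -1'
```

```text
clock: 18.1
tool_pos: [0.5401, -0.0183, -0.0179]
orientation: [180.0, 0.0, -90.0]
force: [-5.1, 2.0, -0.6]
opening: 0.0004
```

```bash
python3 -m jog '0 0 0 0 -0.025 0 -1;0 0 0 0 0 0 -1'
```

```text
clock: 18.35
tool_pos: [0.5411, -0.0183, -0.0179]
orientation: [180.0, 0.0, -90.0]
force: [-5.7, 1.8, -2.4]
opening: 0.0005
```

```bash
python3 -m jog '0 0 0 0 -0.025 0 -1;0 0 0 0 0 0 -1'
```

```text
clock: 18.6
tool_pos: [0.5421, -0.0183, -0.0179]
orientation: [180.0, 0.0, -90.0]
force: [-5.3, 1.9, -1.0]
opening: 0.0004
```

```bash
python3 -m jog '0 0 0 0 -0.025 0 -1;0 0 0 0 0 0 -1'
```

```text
clock: 18.85
tool_pos: [0.5431, -0.0183, -0.0179]
orientation: [180.0, 0.0, -90.0]
force: [-5.7, 2.4, -1.0]
opening: 0.0007
```

```bash
python3 -m jog '0 0 0 0 -0.02 0 -1;0 0 0 0 0 0 -1'
```

```text
clock: 19.1
tool_pos: [0.5438, -0.0183, -0.0179]
orientation: [180.0, 0.0, -90.0]
force: [-5.5, 1.4, -1.7]
opening: 0.0005
```

```bash
python3 -m jog '0 0 0 0 -0.02 0 -1;0 0 0 0 0 0 -1'
```

```text
clock: 19.35
tool_pos: [0.5443, -0.0183, -0.0179]
orientation: [179.9, 0.0, -90.0]
force: [-6.8, 3.0, 1.1]
opening: 0.0003
```

```bash
python3 -m jog '0 0 0 0 -0.02 0 -1;0 0 0 0 0 0 -1'
```

```text
clock: 19.6
tool_pos: [0.5446, -0.0183, -0.018]
orientation: [179.9, 0.0, -90.0]
force: [-9.0, 3.1, 2.3]
opening: 0.0003
```

Force is rising sharply (9 N, motion stalling), which is the stop. One more small step.

```bash
python3 -m jog '0 0 0 0 -0.02 0 -1;0 0 0 0 0 0 -1'
```

```text
clock: 19.85
tool_pos: [0.5449, -0.0184, -0.018]
orientation: [179.9, 0.0, -90.0]
force: [-10.2, 4.4, 3.7]
opening: 0.0004
```

```bash
python3 -m jog '0 0 0 0 0.1 0 -1;0 0 0 0 0.1 0 -1;0 0 0 0 0.15 0 -1;0 0 0 0 0.3 0 -1;0 0 0 0 0.5 0 -1;0 0 0 0 0.6 0 -1;0 0 0 0 0.4 0 -1;0 0 0 0 0 0 -1'
python3 - <<'E'
from h import *
T=tool();p,d=vision.snapshot('wrist');save('w11',p);C=cloud('wrist',d,T)
p2,d2=vision.snapshot('scene');save('s11',cv2.resize(p2[160:280,220:380],None,fx=4.5,fy=4.5,interpolation=cv2.INTER_CUBIC))
Q=cloud('top',vision.snapshot('top')[1])
for X in (C.reshape(-1,3),Q.reshape(-1,3)):
    f=X[(abs(X[:,2]-.041)<.004)&(X[:,0]>.485)&(X[:,0]<.57)&(abs(X[:,1]+.017)<.06)];print(len(f),np.percentile(f[:,0],[2,50,98]) if len(f) else 0)
E
```

```text
clock: 20.85
tool_pos: [0.46, -0.0185, -0.0174]
orientation: [-180.0, 0.0, -90.0]
force: [0.9, 0.3, -0.0]
opening: 0.0006
6511 [0.54497695 0.54747492 0.55148978]
43 [0.54698028 0.54972545 0.55289101]
```

View pics/w11.png

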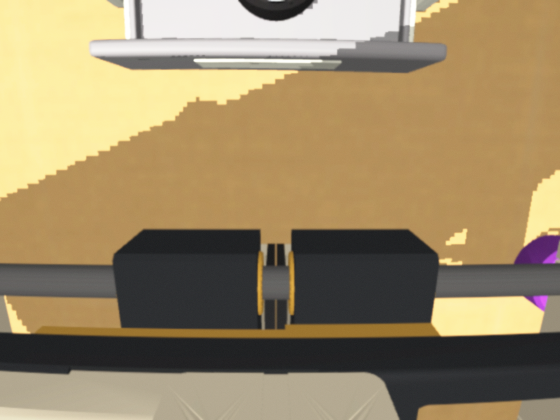

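View pics/s11.png

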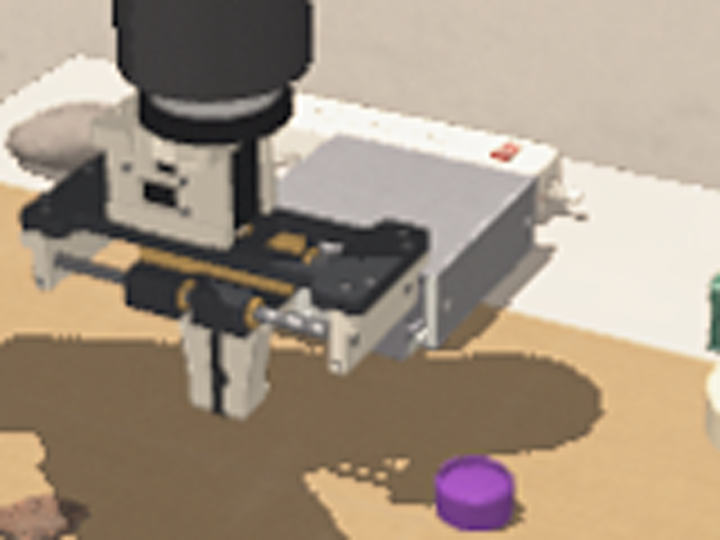

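The front face is at x≈0.546, so the tray reads about 52 mm: about 8 mm back from the stop, held with no hand on it. I'll raise the arm clear and check that it stays.

```bash
python3 -m jog '0 0 0 0 0 -0.6 -1;0 0 0 0 0 -1 -1;0 0 0 0 0 -1 -1;0 0 0 0 0 -0.8 -1;0 0 0 0 0 0 -1;0 0 0 0 0 0 -1;0 0 0 0 0 0 -1;0 0 0 0 0 0 -1'
python3 - <<'E'
from h import *
T=tool();p,d=vision.snapshot('wrist');save('w12',p);C=cloud('wrist',d,T)
tp,td=vision.snapshot('top');save('t12',tp)
X=C.reshape(-1,3)
f=X[(abs(X[:,2]-.041)<.004)&(X[:,0]>.485)&(X[:,0]<.57)&(abs(X[:,1]+.017)<.06)];print(len(f),np.percentile(f[:,0],[2,50,98]) if len(f) else 0)
print(nets.boxes_of('loupe','wrist')[:3]);print(ctrl.get_obs()['force'],T[:3,3])
E
```

```text
clock: 22.0
tool_pos: [0.4602, -0.0187, 0.1173]
orientation: [179.9, -0.0, -90.0]
force: [-0.8, -0.6, 1.1]
opening: 0.0009
1347 [0.54475244 0.5478061  0.55140879]
[{'location': [0.4508, -0.157, 0.019], 'score': 0.72}, {'location': [0.5614, -0.0123, 0.0092], 'score': 0.37}]
[-0.67853079  0.52220093 -0.33497623] [ 0.46019109 -0.01873036  0.11733881]
```

View pics/w12.png

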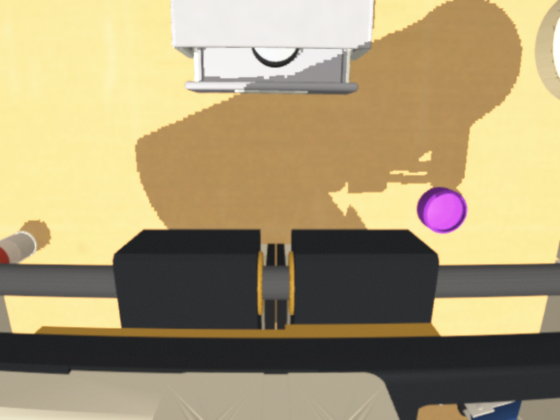

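View pics/t12.png

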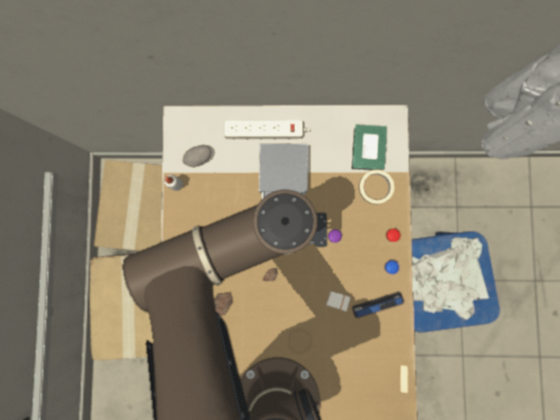

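The tray is unchanged more than 1 s later. The loupe's ring shows in it at (275,50), partly under the roof. The purple, red and blue look-alikes, tape, pebble and glue bottle are where they were in the top picture. Handing in.

```bash
python3 -c "
from plant import ctrl
print(ctrl.close_job())"
```

```text
the job is handed in; nothing more can be done
None
```

The loupe is lying flat in the tray, and the tray is latched and staying in by itself. I handed the job in at about 22 s.

- **Grasp:** The first grasp closed on air, because the real fingertips sit about 31 mm behind the reported TCP. I measured that in the pictures, went lower and gripped the loupe. Its opening read 36 to 37 mm against the 38 mm ring.
- **Placing:** I set the loupe down at about (0.530, -0.017), the middle of the tray floor, and it measured flat with a 19 mm radius.
- **Pressing:** I pressed the front in small steps until the x force rose from about 5 N to 10 N at roughly 60 mm of travel, and stopped there. I then backed straight off.
- **Last checks:** The front face sits about 8 mm back from the stop, so the tray reads about 52 mm, within the latched range. It was unchanged more than 1 s later with the hand clear.
- **What disagreed:** A sideways force of up to 4 N showed while pressing, from the box being turned slightly (about 0.7°).
- **What I could not see:** The arm hid the vial in the final top picture; the wrist camera showed it at the edge of the view, apparently standing. The other bystanders look unmoved.

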